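# Free the spatula jammed in the crumb chute

### The job

The spatula has slid into the tray's steel crumb chute and jammed across its narrowing throat, with both ends under the side lips. Push it back up the slope until it lies flat on the chute's level mouth, then lift it out and lay it flat, lengthwise, on the floor of the empty birch bay; set it down rather than dropping it, and leave the tub, jug, lid rest and dough hook standing where they are.

Things in the scene. Friction and masses are not known exactly. Their poses are not given: they have to be found in the camera images.
- spatula: Rigid yellow spatula, 160 mm long, about 90 g. Origin: underside, mid-length; x towards the head, z out of its upper face. Bar handle 20 mm wide, 18 mm tall, from x = -80 to +25 mm; flat head 48 mm wide, 12 mm tall, from x = +25 to +80 mm; centred on y = 0; balances near x = 0. It starts lying on the sloping floor across the chute, head towards the chute's +y side.
- chute: Fixed sheet-steel crumb chute, 296 mm long, 218 mm wide, open above; left or right of the bay, yaw varies. Origin: centre of its underside on the tray floor; x points down the chute, z up. Its level mouth is a floor 75 mm above the origin from x = -148 to -18 mm, 210 mm wide between 34 mm high side walls, with a 12 mm high rim across its x = -148 mm end.
- chute_crest (a point): Middle of the crest, on the floor (chute x = -18, z = 75 mm), where the level mouth ends and a flat floor slopes down 18 degrees towards chute +x for 175 mm. The slope's 34 mm high walls converge from 210 mm apart here to 115 mm at the low end. The spatula starts about 62 mm down the slope, and is held by friction or the walls; it can slide little farther.
- chute_low (a point): Middle of the slope's low end, on the floor. From 25 mm below the crest to this end each wall has a flat lip 25 mm wide, its underside 31 mm and top 34 mm above the sloping floor, so the spatula cannot rise. Between the lips the chute is open above: 146 mm wide at their upper end, 126 mm where the spatula starts, 65 mm here.
- bay: Fixed empty open birch box (utensil bay), outer 215 mm (x) by 120 mm (y) by 36 mm high, 6 mm walls and 6 mm floor. Origin: centre of its underside; x along its long side, z up.
- starter_tub: Closed plastic starter tub standing on the tray, 98 mm diameter, 99 mm high; origin at the centre of its underside. Bystander.
- jug: Glass measuring jug standing on the tray, 86 mm diameter, 120 mm high, handle towards its -x; origin at the centre of its underside. Bystander.
- lid_rest: White ceramic lid rest with two ribs, 60 x 90 mm, 44 mm high; origin at the centre of its underside. Bystander.
- dough_hook: Steel dough hook lying flat, about 70 x 120 mm, up to 28 mm high; origin near its middle, on the underside. Bystander. The four bystanders stand in a row along the left (+y) side of a fixed birch tray with 8 mm floor and 40 mm high rim.
Mind the look-alikes: they are no part of the job. There is more than one size of the spatula; the one meant has the size given above.

How it is judged:
On the way:
1. the spatula lies flat on the level mouth of the chute, its centre at least 22 mm past the crest (x of spatula in the frame of chute between -0.15 and -0.04 m and z of spatula in the frame of chute between 0.065 and 0.085 m and angle between spatula's own z axis and vertical below 0.1 rad), for 0.2 s.
At the end, for the whole second after the job is handed in: The spatula lies at rest flat on the floor of the bay (within 0.1 rad of level, either face up), inside its walls, roughly lengthwise (within 0.6 rad of the bay's long axis, either way round), released; the bystanders are within 30 mm of where they stood and upright (x of spatula in the frame of bay between -0.04 and 0.04 m and y of spatula in the frame of bay between -0.045 and 0.045 m and z of spatula in the frame of bay below 0.03 m and (angle between spatula's own z axis and vertical below 0.1 rad or angle between spatula's own z axis and vertical above 3.04 rad) and angle between the x axis of spatula and the x axis of bay, either way round below 0.6 rad and linear speed of spatula below 0.02 m/s); the robot touches nothing.
It fails at once if the starter tub is shifted more than 30 mm or tipped (distance of starter_tub from where it was at the start of the episode above 0.03 m or angle between starter_tub's own z axis and vertical above 0.35 rad).
It fails at once if the jug is shifted more than 30 mm or tipped (distance of jug from where it was at the start of the episode above 0.03 m or angle between jug's own z axis and vertical above 0.35 rad).
It fails at once if the lid rest is shifted more than 30 mm or tipped (distance of lid_rest from where it was at the start of the episode above 0.03 m or angle between lid_rest's own z axis and vertical above 0.35 rad).
It fails at once if the dough hook is shifted more than 30 mm or tipped (distance of dough_hook from where it was at the start of the episode above 0.03 m or angle between dough_hook's own z axis and vertical above 0.35 rad).
It fails at once if the spatula is dropped or thrown (faster than 0.9 m/s with no finger on it) (linear speed of spatula above 0.9 m/s and contact force between the fingers and spatula below 0.1 N).
It also fails if it takes over 54 s, if anything falls off the work surface, if the arm or the gripper's body presses on something with over 40 N, if the wrist force passes 120 N, or if a joint passes its speed limit or range.

### The arm

A 7-joint arm with a two-finger parallel gripper is mounted at the origin on the work surface. World frame = base frame: x ahead of the robot, y to its left, z up, the work surface at z = 0. Lengths are in m, angles in rad, forces in N, time in s.
With the tool pointing down it reaches from about 0.4 to 0.85 m from the base axis. Payload 6.9 kg.
Tool frame: the origin (TCP) lies at the very end of the fingers, on their centre line; the grasp point (between the pads) lies 19 mm behind it; x points along the fingers, y is the direction in which the jaws open and shut, and the axes are right-handed (so a half turn about x gives the same grasp; the last joint's range is limited). The gripper opens to 85 mm and grips with 20 to 120 N. Pads are 22 mm wide; open, the fingers measure 114 mm over their backs; the gripper's body (76 mm by 85 mm) begins 54 mm behind the grasp point. The pads swing forward as they close: fully open they stand 13 mm farther back than shut.
Start: joints at [1.337, 0.507, -0.238, 1.5, 0.126, 1.149, -0.155], TCP at [0.208, -0.589, 0.231] pointing down, gripper open.
Joint ranges: [-3.08, 3.08], [-0.24, 2.05], [-1.43, 1.35], [0, 2.5], [-1.52, 4.66], [0.17, 1.96], [-2.89, 2.89]. Speed limits (rad/s): [2.39, 2.39, 3.14, 3.14, 3.14, 3.14, 3.14].

### API

Orientations are given as [roll, pitch, yaw] about the fixed x, y, z axes, in that order (R = Rz(yaw) Ry(pitch) Rx(roll)).
In Python, from workcell import sense, get_image, camera_params, close_job gives the robot as it stands. The module is installed in compiled form; this text tells all that it offers.
- The arm moves only by the tool carry_out, never from a script. Its argument "commands" is a list of rows, each an object with "translation": the shift along the tool's x, y, z in units of 500 mm (1.0 is 500 mm), a list of three; "dr": the turn, a rotation vector about the tool's x, y, z in units of 180 degrees (1.0 is 180 degrees), a list of three; "claw": the closure in counts, from 0 (fully open) to 255 (shut). A call has 1 to 5 rows; each row shifts and turns the commanded pose from where the row before left it, along the tool's axes as they then stand; what a row does not reach is not made up. A row lasts 1/10 s, in which the tool goes at most 50 mm and 8.59 degrees, less where a joint would pass 70% of its speed; a pose out of reach is approached as far as the arm can. A call with a number of a shift or a turn outside -1 to 1 is refused whole. A call with a gripper value outside its range is refused whole. The fingers move at their own pace and stop on an object; the grip force is fixed at half the most. Time passes only in rows, so rows that do not move let the fingers close. It gives the time, the measured TCP pose, the force and the opening at its end, in the units of the state.
- sense(): the state, without advancing time (a new reading comes with each control period).
- get_image(name): name is "side" or "top"; returns the picture (480x640x3 uint8, red, green, blue); there is no depth.
- camera_params(name): a dict with "K" (3x3 intrinsics, pixels), "extrinsics" (4x4, takes a point from world to camera coordinates). Camera axes: x right, y down, z forward; pixel columns grow to the right and rows downward; lengths in m; the calibration is good to about 2 mm. A picture is of the moment at which its call begins. camera_params takes no time and is no camera call.
- close_job(): hands the job in, once; it reports no verdict.
The state is a dict: "clock": time; "joints": joint angles; "qd": joint speeds; "joint_torque": joint torques, N m; "tcp_pos": TCP position; "tcp_rot": TCP orientation; "contact_force": force on the tool from outside, world axes, zero at the start; "wrist_torque": the same for the moment, N m; "grip_width": finger opening in m.
Only numpy, scipy, OpenCV 4.12 (cv2) and the standard library are available. Lean on these libraries where they do the work, as an engineer would, in place of code of your own. Each camera call takes 0.05 s, during which the arm holds its last target.

## Working session

There is one attempt and no reset: what is moved stays moved. The work goes in short steps, Python scripts to look and compute and a tool call to move; the robot and the scene stay as the last step left them, time stands still between calls to the robot, and variables do not carry over. Pictures are saved under pics/ and viewed, and the job is handed in when it is done.

Besides the shell and the picture viewer there is one more tool, called after "Request:" as name(argument=value, ...) on one line, values as JSON. carry_out: Moves the arm, as the interface text tells. Its arguments: {"type":"object","properties":{"commands":{"type":"array","items":{"type":"object","properties":{"translation":{"type":"array","items":{"type":"number","minimum":-1,"maximum":1}},"dr":{"type":"array","items":{"type":"number","minimum":-1,"maximum":1}},"claw":{"type":"number"}}}}},"required":["commands"]}

```bash
mkdir -p pics
python3 - <<'E'
from workcell import *
import cv2,numpy as np
for n in("top","side"):
    im=get_image(n); cv2.imwrite(f"pics/{n}0.png",im[:,:,::-1]); p=camera_params(n); print(n,np.round(p["K"],1).tolist(),np.round(p["extrinsics"],4).tolist())
print(sense())
E
```

```text
top [[505.3, 0.0, 321.1], [0.0, 505.3, 241.2], [0.0, 0.0, 1.0]] [[-0.1765, -0.9843, 0.0052, 0.134], [-0.9648, 0.1719, -0.1992, 0.4547], [0.1952, -0.0402, -0.9799, 0.9647], [0.0, 0.0, 0.0, 1.0]]
side [[568.5, 0.0, 314.0], [0.0, 568.5, 238.5], [0.0, 0.0, 1.0]] [[-0.7721, -0.6351, -0.0205, 0.4042], [-0.4408, 0.5585, -0.7027, 0.2449], [0.4577, -0.5336, -0.7112, 1.0857], [0.0, 0.0, 0.0, 1.0]]
{'clock': 0.1, 'joints': array([ 1.33748838,  0.50826565, -0.2375196 ,  1.50101426,  0.12569156,
        1.14886294, -0.15477129]), 'qd': array([ 0.00189918, -0.00284489, -0.00083788, -0.00119285,  0.00091787,
        0.00043864, -0.00146718]), 'joint_torque': array([-3.87993190e-03, -6.21840405e+01, -2.19408363e+00, -2.50204700e+01,
        1.25846243e-02,  7.86488468e-03, -3.88136712e-06]), 'tcp_pos': array([ 0.20751403, -0.58909061,  0.2305152 ]), 'tcp_rot': array([-1.55906076,  1.56923213,  1.92136428]), 'contact_force': array([ 0.26204342, -0.61216907,  0.40346949]), 'wrist_torque': array([ 0.02276829, -0.0023189 , -0.00457131]), 'grip_width': 0.08519906786222255}
```

View pics/top0.png

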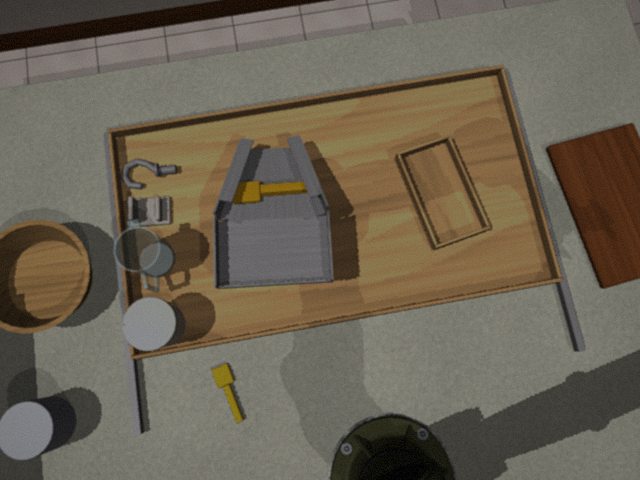

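View pics/side0.png

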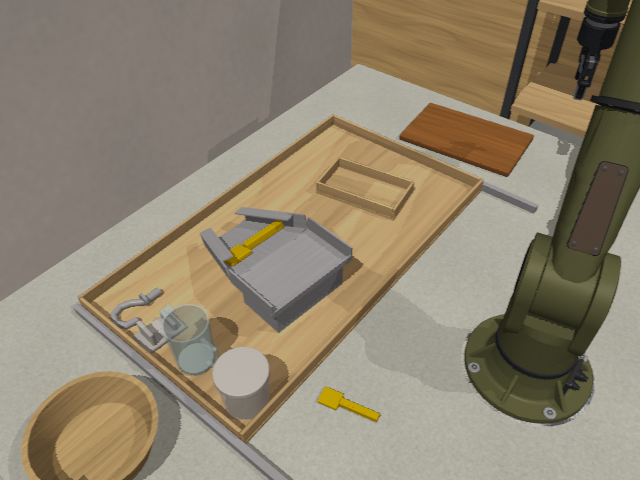

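```bash
cat > h.py <<'E'
from workcell import *
import cv2,numpy as np
from scipy.spatial.transform import Rotation as R
def ray(n,uv,z):
    p=camera_params(n);K=np.array(p["K"]);E=np.array(p["extrinsics"])
    c=-E[:3,:3].T@E[:3,3]; d=E[:3,:3].T@np.linalg.inv(K)@np.array([uv[0],uv[1],1.])
    return c+d*(z-c[2])/d[2]
def proj(n,P):
    p=camera_params(n);K=np.array(p["K"]);E=np.array(p["extrinsics"])
    q=K@(E[:3,:3]@np.asarray(P)+E[:3,3]); return q[:2]/q[2]
def snap(n,name,crop=None,s=1):
    im=get_image(n)[:,:,::-1].copy(); cv2.imwrite(f"pics/{name}_full.png",im)
    if crop: x0,y0,x1,y1=crop; im=cv2.resize(im[y0:y1,x0:x1],None,fx=s,fy=s,interpolation=cv2.INTER_CUBIC)
    cv2.imwrite(f"pics/{name}.png",im); return im
def yellow(im):
    h=cv2.cvtColor(im,cv2.COLOR_BGR2HSV); return cv2.inRange(h,(20,180,90),(32,255,255))
E
python3 - <<'E'
import cv2
a=cv2.imread("pics/top0.png"); cv2.imwrite("pics/t1.png",cv2.resize(a[125:300,200:345],None,fx=4,fy=3.4*4/3.4 if 0 else 3.4,interpolation=2) if 0 else cv2.resize(a[130:295,205:345],None,fx=3.6,fy=3.6,interpolation=2))
cv2.imwrite("pics/t2.png",cv2.resize(a[130:255,390:500],None,fx=4.5,fy=4.5,interpolation=2))
E
```

```text
(no output)
```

View pics/t1.png

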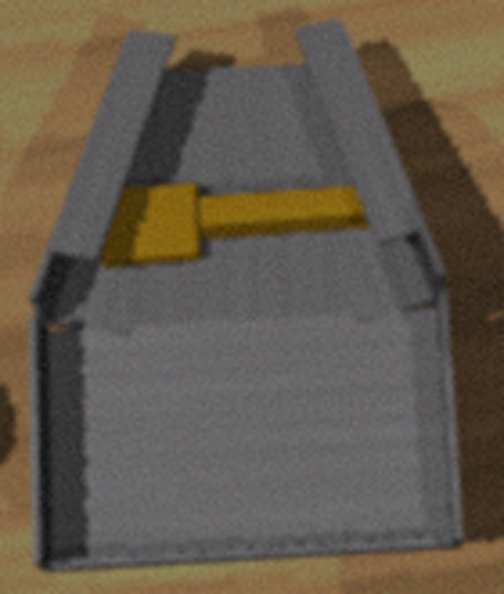

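View pics/t2.png

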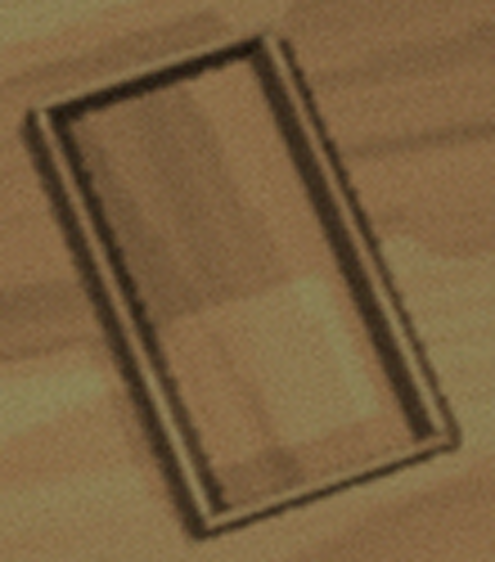

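Run:
```python
from h import *
t=lambda x,y:(205+x/3.6,130+y/3.6)
b=lambda x,y:(390+x/4.5,130+y/4.5)
B=[ray("top",b(*q),.044) for q in((30,106),(280,38),(456,438),(203,533))]
for q in B: print(np.round(q,4))
c=np.mean(B,0); ax=(B[0]+B[1]-B[2]-B[3])/2; print("bay",c,np.linalg.norm(ax),np.linalg.norm((B[0]+B[3]-B[1]-B[2])/2),np.arctan2(ax[1],ax[0]))
C={k:ray("top",t(*q),z) for k,q,z in(("nl",(42,568),.117),("nr",(462,545),.117),("cl",(36,312),.117),("cr",(447,290),.117),("fl",(132,32),.0615),("fr",(345,22),.0615),
  ("sfl",(175,70),.029),("sfr",(302,68),.029))}
for k in C: print(k,np.round(C[k],4))
d=(C["nl"]-C["nr"]); print("w",np.linalg.norm(d),"yaw from near", np.arctan2(d[1],d[0])-np.pi/2)
m=(C["nl"]+C["nr"])/2; f=(C["fl"]+C["fr"])/2; e=f-m; print("m",m,"yaw axis",np.arctan2(e[1],e[0]),np.hypot(e[0],e[1]))
```

```text
[ 0.6268 -0.1355  0.044 ]
[ 0.6392 -0.2569  0.044 ]
[ 0.4394 -0.2913  0.044 ]
[ 0.417  -0.1699  0.044 ]
bay [ 0.53059465 -0.213403    0.044     ] 0.2076995909270287 0.12258676437483174 0.1664166609301013
nl [0.4052 0.257  0.117 ]
nr [0.3794 0.046  0.117 ]
cl [0.5379 0.2419 0.117 ]
cr [0.5121 0.0295 0.117 ]
fl [0.7071 0.175  0.0615]
fr [0.692  0.0546 0.0615]
sfl [0.6938 0.1564 0.029 ]
sfr [0.682 0.083 0.029]
w 0.2125533524858577 yaw from near -0.12184144254566798
m [0.39228858 0.15147029 0.117     ] yaw axis -0.11885065627940962 0.3094657926171021
```

```bash
cat >> h.py <<'E'
YAW=-0.12; CREST=np.array([0.522,0.136,0.083]); TH=np.radians(18)
Rc=R.from_euler('z',YAW).as_matrix()
EX,EY=Rc[:,0],Rc[:,1]
S=np.array([np.cos(TH)*EX[0],np.cos(TH)*EX[1],-np.sin(TH)]); N=np.cross(S,EY)
def slopept(d,y,h): return CREST+S*d+EY*y+N*h
def mouthpt(d,y,h): return CREST+EX*d+EY*y+np.array([0,0,h])
def rayplane(n,uv,h,slope=True):
    p=camera_params(n);K=np.array(p["K"]);E=np.array(p["extrinsics"])
    c=-E[:3,:3].T@E[:3,3]; d=E[:3,:3].T@np.linalg.inv(K)@np.array([uv[0],uv[1],1.])
    nn=N if slope else np.array([0,0,1.]); t=((CREST+nn*h-c)@nn)/(d@nn); P=c+d*t
    q=P-CREST; return np.array([q@(S if slope else EX),q@EY])
E
python3 - <<'E'
from h import *
t=lambda x,y:(205+x/3.6,130+y/3.6)
for q,h in (((200,195),18),((358,188),18),((203,228),18),((364,214),18),((367,225),0),((197,185),12),((200,258),0),((200,250),12),((127,190),12),((103,264),0)):
    print(q,h,np.round(rayplane("top",t(*q),h/1000)*1000,1))
a=cv2.imread("pics/side0.png")
for P in [mouthpt(-.13,.109,.034),mouthpt(-.13,-.109,.034),mouthpt(0,.109,.034),mouthpt(0,-.109,.034),slopept(.175,.0325,.034),slopept(.175,-.0325,.034),slopept(.175,.0575,0)]:
    u=proj("side",P); cv2.circle(a,(int(u[0]),int(u[1])),1,(0,0,255),-1)
th=.1664
for sx in(-1,1):
  for sy in(-1,1):
    P=np.array([.5306,-.2134,.044])+R.from_euler('z',th).apply([sx*.1075,sy*.06,0]); u=proj("side",P); cv2.circle(a,(int(u[0]),int(u[1])),1,(0,0,255),-1)
cv2.imwrite("pics/s1.png",cv2.resize(a[150:340,190:430],None,fx=3,fy=3,interpolation=2))
E
```

```text
(200, 195) 18 [72.8 23.9]
(358, 188) 18 [ 71.9 -63. ]
(203, 228) 18 [50.7 22.2]
(364, 214) 18 [ 54.2 -65.6]
(367, 225) 0 [ 59.5 -66.8]
(197, 185) 12 [84.1 26.3]
(200, 258) 0 [43.4 25.9]
(200, 250) 12 [40.5 24.5]
(127, 190) 12 [83.3 65.1]
(103, 264) 0 [42.9 79.2]
```

View pics/s1.png

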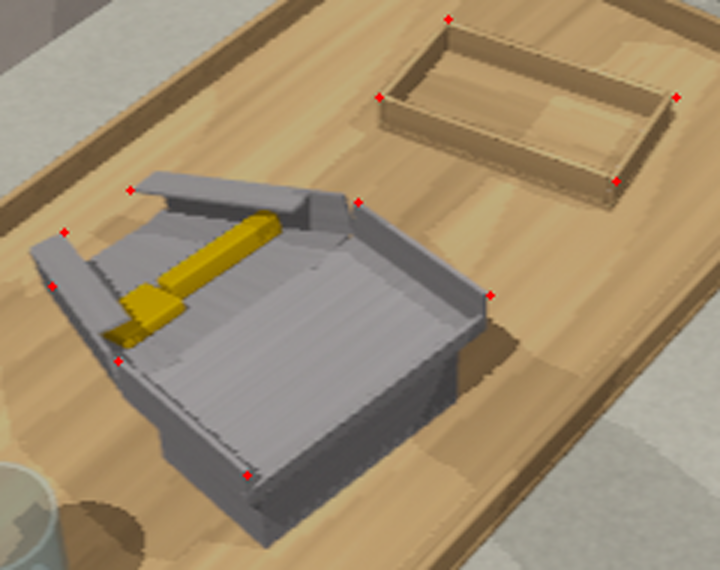

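```bash
cat >> h.py <<'E'
def cur():
    s=sense(); return np.array(s["tcp_pos"]),R.from_euler('xyz',s["tcp_rot"]).as_matrix(),s
def ori(x,y): 
    x=x/np.linalg.norm(x); y=y-x*(x@y); y/=np.linalg.norm(y); return np.stack([x,y,np.cross(x,y)],1)
def plan(P,Rt,flip=True):
    p,Rm,s=cur()
    best=None
    for k in ((0,1) if flip else (0,)):
        Q=Rt@R.from_euler('x',np.pi*k).as_matrix()
        v=R.from_matrix(Rm.T@Q).as_rotvec()
        if best is None or np.linalg.norm(v)<np.linalg.norm(best[0]): best=(v,Q)
    v,Q=best
    print("pos",np.round(p,4),"goal",np.round(P,4),"t",s["clock"],"F",np.round(s["contact_force"],1),"w",round(s["grip_width"],4),"j",np.round(s["joints"],2))
    print("rot total deg",np.round(np.degrees(v),2)," units",np.round(v/np.pi,4)," rows",np.ceil(np.degrees(np.linalg.norm(v))/8.5))
    print("trans units, current axes",np.round(Rm.T@(P-p)/.5,4)," after-rot axes",np.round(Q.T@(P-p)/.5,4), "rows",np.ceil(np.linalg.norm(P-p)/.05))
    return Q
E
python3 - <<'E'
from h import *
p,Rm,s=cur(); print(np.round(Rm,3))
plan(slopept(.096,-.008,.10),ori(-N,EY))
E
```

```text
[[-0.001  0.332 -0.943]
 [ 0.001 -0.943 -0.332]
 [-1.    -0.002  0.   ]]
pos [ 0.2075 -0.5891  0.2305] goal [0.6424 0.1134 0.1484] t 0.1 F [ 0.3 -0.6  0.4] w 0.0852 j [ 1.34  0.51 -0.24  1.5   0.13  1.15 -0.15]
rot total deg [ 26.08 -17.66  -4.04]  units [ 0.1449 -0.0981 -0.0225]  rows 4.0
trans units, current axes [ 0.1657 -1.0358 -1.2873]  after-rot axes [-0.0587 -1.499  -0.7119] rows 17.0
```

Request:
carry_out(commands=[{"translation":[0,-0.0575,-0.0715],"dr":[0,0,0],"claw":190},{"translation":[0,-0.0575,-0.0715],"dr":[0,0,0],"claw":190},{"translation":[0,-0.0575,-0.0715],"dr":[0,0,0],"claw":190},{"translation":[0,-0.0575,-0.0715],"dr":[0,0,0],"claw":190},{"translation":[0,-0.0575,-0.0715],"dr":[0,0,0],"claw":190}])

```text
clock: 0.6
tcp_pos: [0.329, -0.3927, 0.2311]
tcp_rot: [-1.232, 1.57, 2.249]
contact_force: [0.6, -0.1, -0.4]
grip_width: 0.0215
```

Request:
carry_out(commands=[{"translation":[0,-0.0575,-0.0715],"dr":[0,0,0],"claw":190},{"translation":[0,-0.0575,-0.0715],"dr":[0,0,0],"claw":190},{"translation":[0,-0.0575,-0.0715],"dr":[0,0,0],"claw":190},{"translation":[0,-0.0575,-0.0715],"dr":[0,0,0],"claw":190},{"translation":[0,-0.0575,-0.0715],"dr":[0,0,0],"claw":190}])

```text
clock: 1.1
tcp_pos: [0.4498, -0.1978, 0.2312]
tcp_rot: [-0.243, 1.57, -3.046]
contact_force: [0.6, -0.6, -0.2]
grip_width: 0.0215
```

Request:
carry_out(commands=[{"translation":[0,-0.0575,-0.0715],"dr":[0,0,0],"claw":190},{"translation":[0,-0.0575,-0.0715],"dr":[0,0,0],"claw":190},{"translation":[0,-0.0575,-0.0715],"dr":[0,0,0],"claw":190},{"translation":[0,-0.0575,-0.0715],"dr":[0,0,0],"claw":190},{"translation":[0,-0.0575,-0.0715],"dr":[0,0,0],"claw":190}])

```text
clock: 1.6
tcp_pos: [0.5707, -0.003, 0.231]
tcp_rot: [0.039, 1.57, -2.764]
contact_force: [1.0, -0.8, 0.1]
grip_width: 0.0217
```

Request:
carry_out(commands=[{"translation":[0,0,0],"dr":[0.0362,-0.0245,-0.0056],"claw":190},{"translation":[0,0,0],"dr":[0.0362,-0.0245,-0.0056],"claw":190},{"translation":[0,0,0],"dr":[0.0362,-0.0245,-0.0056],"claw":190},{"translation":[0,0,0],"dr":[0.0362,-0.0245,-0.0056],"claw":190}])

```text
clock: 2.0
tcp_pos: [0.5701, -0.0038, 0.2311]
tcp_rot: [0.008, 1.254, 3.026]
contact_force: [0.9, 0.5, 0.5]
grip_width: 0.0218
```

Run:
```python
from h import *
plan(slopept(.096,-.008,.10),ori(-N,EY))
plan(slopept(.096,-.008,.005),ori(-N,EY))
```

```text
pos [ 0.5701 -0.0038  0.2311] goal [0.6424 0.1134 0.1484] t 2.0 F [0.9 0.5 0.5] w 0.0218 j [ 0.15  0.61 -0.29  1.36  0.09  1.5  -1.83]
rot total deg [-0.2   0.14 -0.08]  units [-0.0011  0.0008 -0.0004]  rows 1.0
trans units, current axes [ 0.1209 -0.2507 -0.1603]  after-rot axes [ 0.1217 -0.25   -0.1608] rows 4.0
pos [ 0.5701 -0.0038  0.2311] goal [0.6132 0.1169 0.0581] t 2.0 F [0.9 0.5 0.5] w 0.0218 j [ 0.15  0.61 -0.29  1.36  0.09  1.5  -1.83]
rot total deg [-0.2   0.14 -0.08]  units [-0.0011  0.0008 -0.0004]  rows 1.0
trans units, current axes [ 0.3109 -0.251  -0.1607]  after-rot axes [ 0.3117 -0.25   -0.1608] rows 5.0
```

Works as expected. Move above the gap, then look before entering.

Request:
carry_out(commands=[{"translation":[0,-0.0625,-0.04],"dr":[0,0,0],"claw":190},{"translation":[0,-0.0625,-0.04],"dr":[0,0,0],"claw":190},{"translation":[0.04,-0.0625,-0.04],"dr":[0,0,0],"claw":190},{"translation":[0.08,-0.0625,-0.04],"dr":[0,0,0],"claw":190},{"translation":[0,0,0],"dr":[0,0,0],"claw":190}])

```text
clock: 2.5
tcp_pos: [0.6385, 0.1153, 0.1464]
tcp_rot: [0.001, 1.247, 3.029]
contact_force: [-1.0, -0.0, -1.1]
grip_width: 0.0217
```

Run:
```python
from h import *
snap("side","s2",(190,100,430,300),3)
snap("top","t3",(190,100,390,300),3)
plan(slopept(.096,-.008,.005),ori(-N,EY))
```

```text
pos [0.6405 0.1105 0.1514] goal [0.6132 0.1169 0.0581] t 2.6 F [-0.1 -0.4  0.4] w 0.0218 j [-0.03  0.8  -0.29  1.21  0.09  1.46 -1.98]
rot total deg [ 0.07  0.14 -0.17]  units [ 0.0004  0.0008 -0.0009]  rows 1.0
trans units, current axes [ 0.1947 -0.0068 -0.0052]  after-rot axes [ 0.1947 -0.0062 -0.0047] rows 2.0
```

View pics/s2.png

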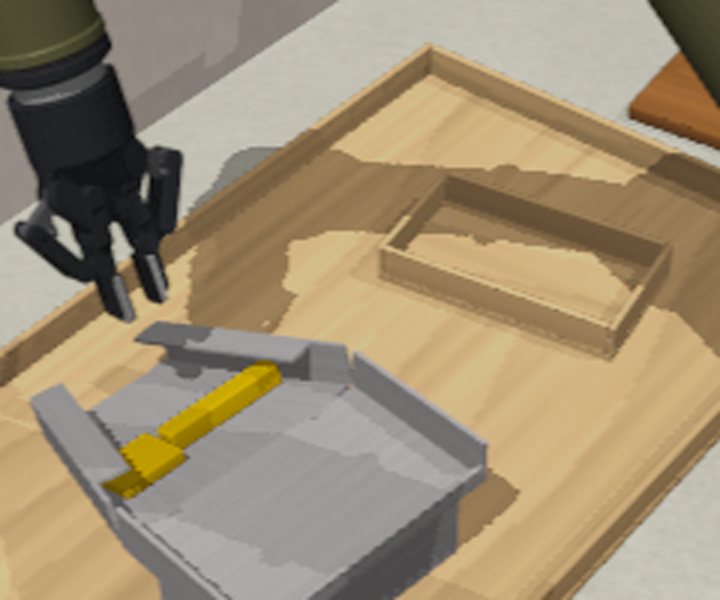

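View pics/t3.png

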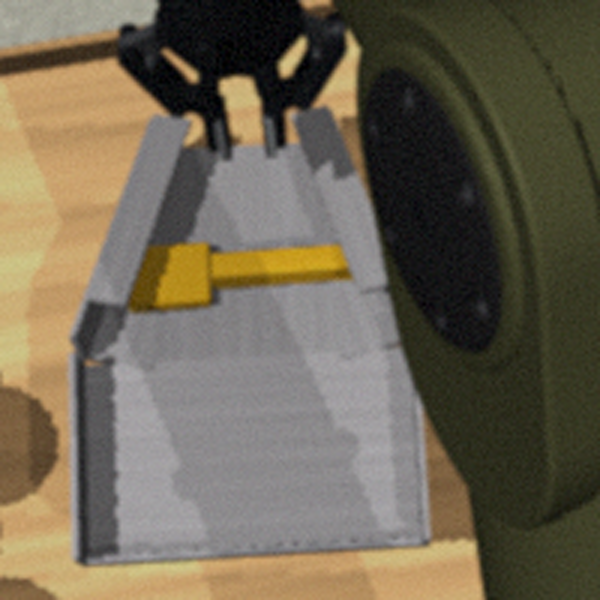

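Request:
carry_out(commands=[{"translation":[0.06,-0.003,-0.002],"dr":[0,0,0],"claw":190},{"translation":[0.06,-0.003,-0.002],"dr":[0,0,0],"claw":190},{"translation":[0.04,0,0],"dr":[0,0,0],"claw":190},{"translation":[0.03,0,0],"dr":[0,0,0],"claw":190},{"translation":[0,0,0],"dr":[0,0,0],"claw":190}])

```text
clock: 3.1
tcp_pos: [0.6138, 0.1142, 0.0618]
tcp_rot: [0.01, 1.256, 3.03]
contact_force: [-0.0, 0.6, 1.1]
grip_width: 0.022
```

Run:
```python
from h import *
snap("side","s3",(190,100,430,300),3)
plan(slopept(.086,-.008,.004),ori(-N,EY))
```

```text
pos [0.6148 0.1146 0.063 ] goal [0.6035 0.1181 0.0602] t 3.15 F [-0.3  0.1  0.2] w 0.0219 j [-0.03  0.84 -0.29  1.38  0.11  1.24 -2.  ]
rot total deg [-0.11 -0.09 -0.1 ]  units [-0.0006 -0.0005 -0.0006]  rows 1.0
trans units, current axes [ 0.0124 -0.0043  0.0206]  after-rot axes [ 0.0125 -0.0043  0.0205] rows 1.0
```

View pics/s3.png

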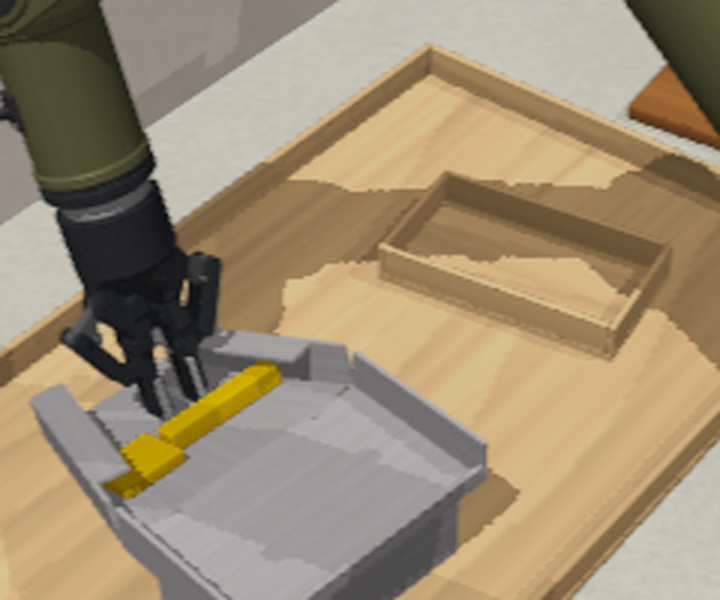

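Request:
carry_out(commands=[{"translation":[0.006,-0.004,0],"dr":[0,0,0],"claw":190},{"translation":[0.005,0,0],"dr":[0,0,0],"claw":190},{"translation":[0,0,0.01],"dr":[0,0,0],"claw":190},{"translation":[0,0,0.01],"dr":[0,0,0],"claw":190},{"translation":[0,0,0],"dr":[0,0,0],"claw":190}])

```text
clock: 3.65
tcp_pos: [0.6032, 0.1198, 0.0606]
tcp_rot: [0.004, 1.258, 3.026]
contact_force: [0.7, -0.4, 0.1]
grip_width: 0.0219
```

Request:
carry_out(commands=[{"translation":[0,0,0.012],"dr":[0,0,0],"claw":190},{"translation":[0,0,0.012],"dr":[0,0,0],"claw":190},{"translation":[0,0,0.012],"dr":[0,0,0],"claw":190},{"translation":[0,0,0.012],"dr":[0,0,0],"claw":190},{"translation":[0,0,0],"dr":[0,0,0],"claw":190}])

```text
clock: 4.15
tcp_pos: [0.5801, 0.1225, 0.0678]
tcp_rot: [0.004, 1.257, 3.027]
contact_force: [-1.2, -0.5, 0.3]
grip_width: 0.0222
```

Run:
```python
from h import *
snap("side","s4",(190,100,430,300),3)
snap("top","t4",(190,100,390,300),3)
plan(slopept(.025,-.008,.004),ori(-N,EY))
```

```text
pos [0.5807 0.1223 0.0674] goal [0.5459 0.1251 0.0791] t 4.25 F [ 0.6 -0.2  0.2] w 0.0218 j [-0.03  0.79 -0.29  1.49  0.1   1.18 -2.01]
rot total deg [ 0.01 -0.03 -0.09]  units [ 0.     -0.0002 -0.0005]  rows 1.0
trans units, current axes [-0.0007  0.0028  0.0735]  after-rot axes [-0.0006  0.0028  0.0735] rows 1.0
```

View pics/s4.png

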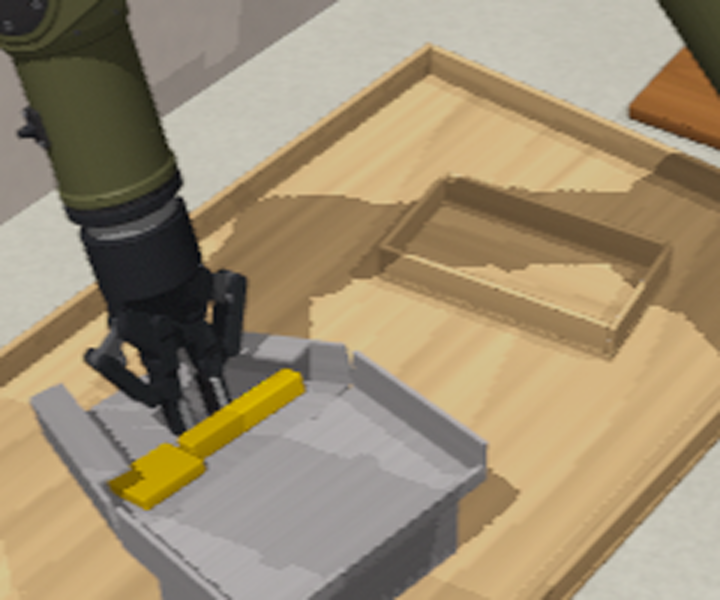

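View pics/t4.png

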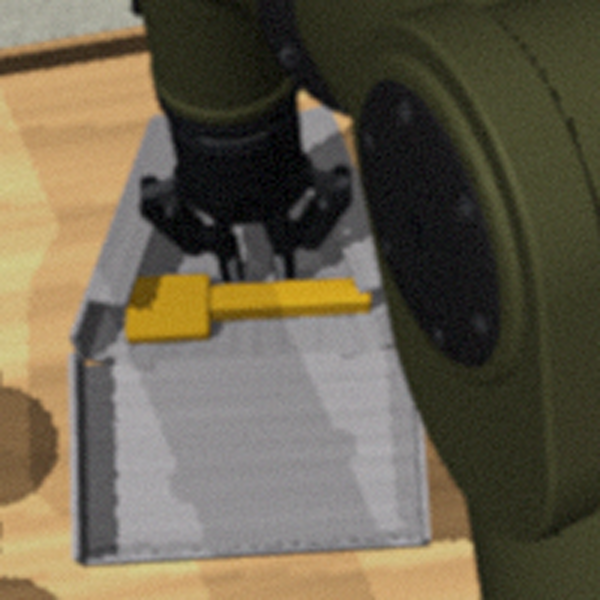

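Request:
carry_out(commands=[{"translation":[0,0,0.014],"dr":[0,0,0],"claw":190},{"translation":[0,0,0.018],"dr":[0,0,0],"claw":190},{"translation":[0,0,0.018],"dr":[0,0,0],"claw":190},{"translation":[0,0,0.018],"dr":[0,0,0],"claw":190},{"translation":[0,0,0.01],"dr":[0,0,0],"claw":190}])

```text
clock: 4.75
tcp_pos: [0.5432, 0.1269, 0.0799]
tcp_rot: [0.004, 1.258, 3.026]
contact_force: [0.6, -0.7, -0.4]
grip_width: 0.0216
```

Run:
```python
from h import *
snap("side","s5",(190,100,430,300),3)
snap("top","t5",(190,100,390,300),3)
plan(mouthpt(0.00,-.008,.004),ori(-N,EY))
plan(mouthpt(-0.04,-.008,.006),ori(np.array([0,0,-1.]),EY))
```

```text
pos [0.5434 0.127  0.0799] goal [0.521  0.1281 0.087 ] t 4.85 F [-0.8  0.9 -0.3] w 0.0215 j [-0.04  0.73 -0.3   1.59  0.09  1.14 -2.03]
rot total deg [ 0.03 -0.06 -0.09]  units [ 0.0002 -0.0003 -0.0005]  rows 1.0
trans units, current axes [0.0003 0.0032 0.0469]  after-rot axes [0.0003 0.0032 0.0469] rows 1.0
pos [0.5434 0.127  0.0799] goal [0.4813 0.1328 0.089 ] t 4.85 F [-0.8  0.9 -0.3] w 0.0215 j [-0.04  0.73 -0.3   1.59  0.09  1.14 -2.03]
rot total deg [ 0.04 17.94 -0.08]  units [ 0.0002  0.0997 -0.0005]  rows 3.0
trans units, current axes [0.0211 0.0031 0.1242]  after-rot axes [-0.0182  0.0032  0.1247] rows 2.0
```

View pics/s5.png

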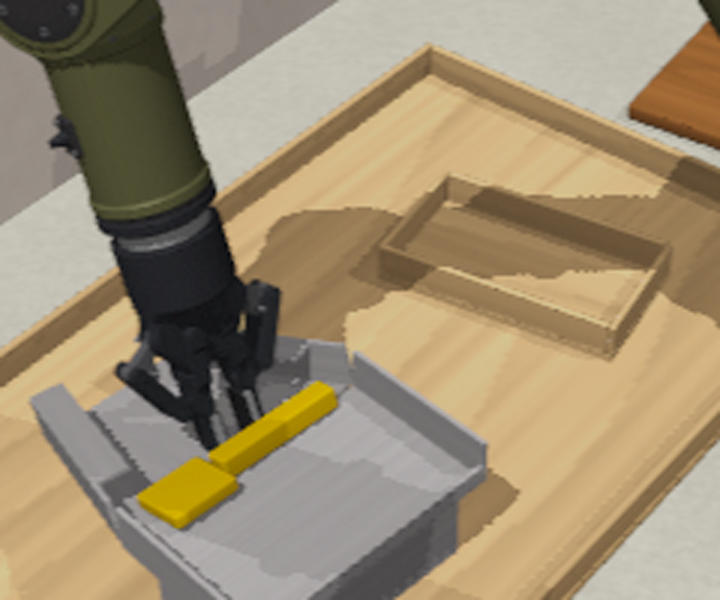

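View pics/t5.png

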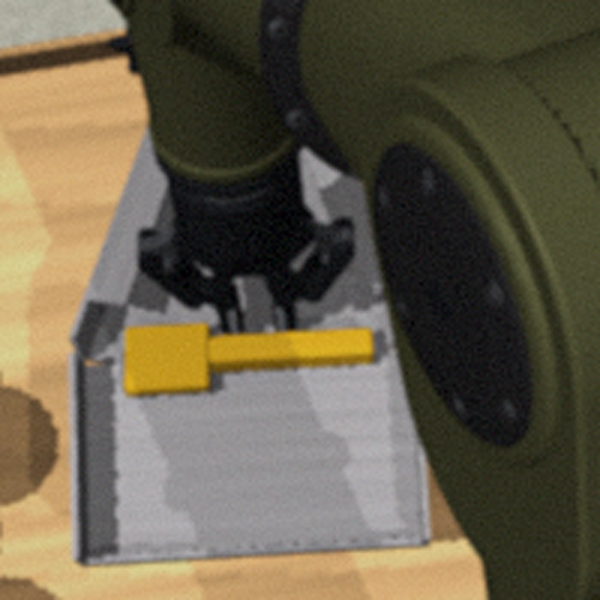

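Request:
carry_out(commands=[{"translation":[0,0,0.016],"dr":[0,0,0],"claw":190},{"translation":[-0.002,0.002,0.016],"dr":[0,0,0],"claw":190},{"translation":[-0.002,0,0.014],"dr":[0,0,0],"claw":190},{"translation":[0,0,0.008],"dr":[0,0.033,0],"claw":190},{"translation":[0,0,0.008],"dr":[0,0.033,0],"claw":190}])

```text
clock: 5.35
tcp_pos: [0.5155, 0.1291, 0.0904]
tcp_rot: [0.004, 1.469, 3.025]
contact_force: [-0.2, 0.1, -1.1]
grip_width: 0.0215
```

Request:
carry_out(commands=[{"translation":[0,0,0.008],"dr":[0,0.033,0],"claw":190},{"translation":[0,0,0.016],"dr":[0,0,0],"claw":190},{"translation":[0,0,0.016],"dr":[0,0,0],"claw":190},{"translation":[0,0,0.014],"dr":[0,0,0],"claw":190},{"translation":[0,0,0],"dr":[0,0,0],"claw":190}])

```text
clock: 5.85
tcp_pos: [0.4881, 0.1324, 0.0906]
tcp_rot: [0.396, 1.566, -2.866]
contact_force: [0.1, 0.2, -1.6]
grip_width: 0.0217
```

Run:
```python
from h import *
snap("side","s6",(190,100,430,300),3)
snap("top","t6",(190,100,390,300),3)
plan(mouthpt(-0.04,-.008,.006),ori(np.array([0,0,-1.]),EY))
```

```text
pos [0.4889 0.1322 0.0905] goal [0.4813 0.1328 0.089 ] t 5.95 F [ 0.1  0.1 -0.7] w 0.0218 j [-0.14  0.5  -0.25  1.99  0.19  0.68 -2.2 ]
rot total deg [-0.02  0.18 -0.09]  units [-0.0001  0.001  -0.0005]  rows 1.0
trans units, current axes [0.0031 0.0005 0.0152]  after-rot axes [0.003  0.0005 0.0153] rows 1.0
```

View pics/s6.png

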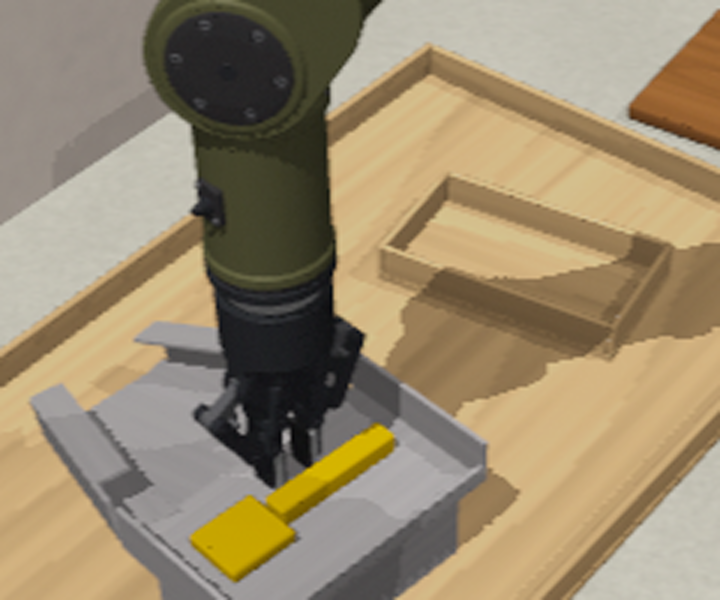

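View pics/t6.png

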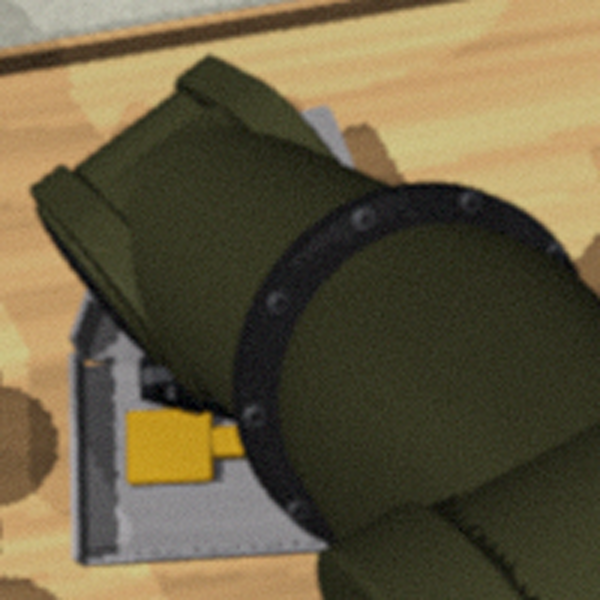

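Request:
carry_out(commands=[{"translation":[0,0,-0.016],"dr":[0,0,0],"claw":190},{"translation":[-0.05,0,0],"dr":[0,0,0],"claw":130},{"translation":[-0.08,0,0],"dr":[0,0,0],"claw":90},{"translation":[-0.07,0,0],"dr":[0,0,0],"claw":90},{"translation":[0,0,0],"dr":[-0.0455,0,0],"claw":90}])

```text
clock: 6.45
tcp_pos: [0.5, 0.1323, 0.1953]
tcp_rot: [-2.972, 1.565, 0.193]
contact_force: [0.5, 0.3, -0.5]
grip_width: 0.0552
```

Request:
carry_out(commands=[{"translation":[0,0,0],"dr":[-0.0455,0,0],"claw":90},{"translation":[0,0,0],"dr":[-0.0455,0,0],"claw":90},{"translation":[0,0,0],"dr":[-0.0455,0,0],"claw":90},{"translation":[0,0,0],"dr":[-0.0455,0,0],"claw":90},{"translation":[0,0,0],"dr":[-0.0455,0,0],"claw":90}])

```text
clock: 6.95
tcp_pos: [0.4976, 0.1312, 0.1908]
tcp_rot: [-0.43, 1.568, -2.829]
contact_force: [0.6, -0.4, -0.7]
grip_width: 0.055
```

Request:
carry_out(commands=[{"translation":[0,0,0],"dr":[-0.0455,0,0],"claw":90},{"translation":[0,0,0],"dr":[-0.0455,0,0],"claw":90},{"translation":[0,0,0],"dr":[-0.0455,0,0],"claw":90},{"translation":[0,0,0],"dr":[-0.0455,0,0],"claw":90},{"translation":[0,0,0],"dr":[-0.0455,0,0],"claw":90}])

```text
clock: 7.45
tcp_pos: [0.4976, 0.1311, 0.1907]
tcp_rot: [-1.207, 1.568, -2.892]
contact_force: [0.1, 0.2, 0.7]
grip_width: 0.0551
```

Run:
```python
from h import *
im=snap("side","s7",(230,200,380,320),5)
snap("top","t7",(190,100,390,300),3)
f=cv2.imread("pics/s7_full.png"); m=yellow(f); m[330:]=0
cs,_=cv2.findContours(m,0,2); c=max(cs,key=cv2.contourArea); print(cv2.boundingRect(c),cv2.contourArea(c))
plan(mouthpt(-0.053,-.008,.05),ori(np.array([0,0,-1.]),EX))
```

```text
(254, 241, 67, 53) 989.0
pos [0.4975 0.1311 0.1906] goal [0.4684 0.1344 0.133 ] t 7.55 F [-0.3 -0.3  0.3] w 0.0554 j [ 0.17  0.44 -0.7   1.84  0.33  0.98 -0.78]
rot total deg [0.15 0.05 0.16]  units [0.0009 0.0003 0.0009]  rows 1.0
trans units, current axes [ 1.154e-01 -5.820e-02  1.000e-04]  after-rot axes [ 0.1152 -0.0586  0.0003] rows 2.0
```

View pics/s7.png

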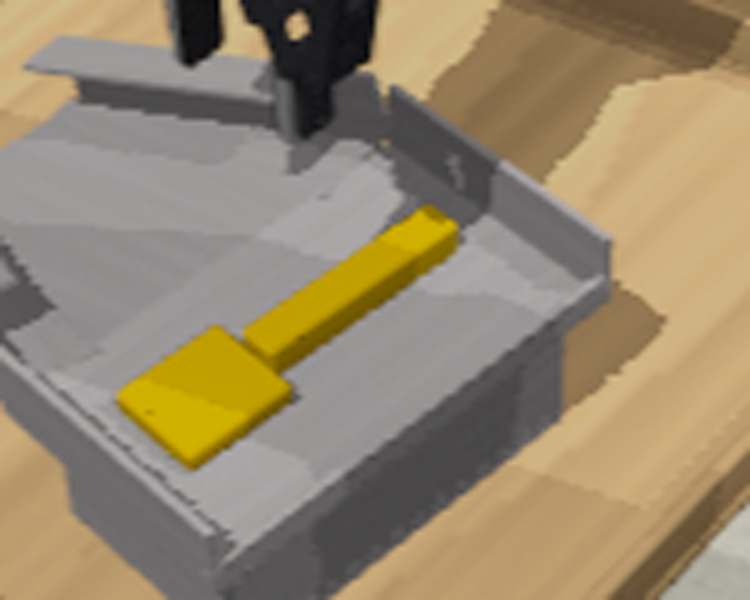

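View pics/t7.png

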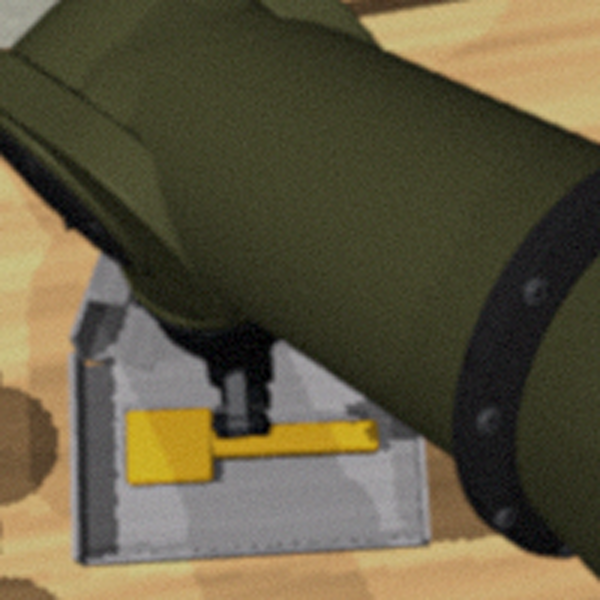

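Run:
```python
from h import *
s=lambda x,y:(230+x/5,200+y/5); t=lambda x,y:(190+x/3,100+y/3)
for q in((118,397),(218,325),(293,387),(192,467)): print("head side",np.round(1000*rayplane("side",s(*q),.012,False),1))
for q in((245,333),(268,358),(425,207),(458,228)): print("handle side",np.round(1000*rayplane("side",s(*q),.018,False),1))
for q in((127,410),(210,410),(213,480),(127,483)): print("head top",np.round(1000*rayplane("top",t(*q),.012,False),1))
for q in((378,422),(378,444),(215,455)): print("handle top",np.round(1000*rayplane("top",t(*q),.018,False),1))
```

```text
head side [-35.1  78.8]
head side [-34.   25.3]
head side [-80.1  25.8]
head side [-83.  81.]
handle side [-49.3  23.6]
handle side [-65.8  25.9]
handle side [-49.2 -76.8]
handle side [-67.7 -78.1]
head top [-32.1  79.1]
head top [-35.1  26.6]
head top [-80.1  26.3]
head top [-78.9  80.2]
handle top [-50.  -79.2]
handle top [-64.1 -78.4]
handle top [-65.3  23.9]
```

Run:
```python
from h import *
plan(mouthpt(-0.058,0,.003),ori(np.array([0,0,-1.]),EX))
```

```text
pos [0.4975 0.1311 0.1906] goal [0.4644 0.1429 0.086 ] t 7.55 F [-0.3 -0.3  0.3] w 0.0554 j [ 0.17  0.44 -0.7   1.84  0.33  0.98 -0.78]
rot total deg [0.15 0.05 0.16]  units [0.0009 0.0003 0.0009]  rows 1.0
trans units, current axes [ 0.2094 -0.0679 -0.016 ]  after-rot axes [ 0.2092 -0.0686 -0.0157] rows 3.0
```

Request:
carry_out(commands=[{"translation":[0.02,-0.0343,-0.008],"dr":[0,0,0],"claw":90},{"translation":[0.03,-0.0343,-0.008],"dr":[0,0,0],"claw":90},{"translation":[0.05,0,0],"dr":[0,0,0],"claw":90},{"translation":[0.05,0,0],"dr":[0,0,0],"claw":90},{"translation":[0,0,0],"dr":[0,0,0],"claw":90}])

```text
clock: 8.05
tcp_pos: [0.4623, 0.1425, 0.1136]
tcp_rot: [-1.095, 1.563, -2.788]
contact_force: [-0.4, -0.8, 0.9]
grip_width: 0.0556
```

Run:
```python
from h import *
snap("side","s8",(210,160,410,310),4)
plan(mouthpt(-0.058,0,.003),ori(np.array([0,0,-1.]),EX))
```

```text
pos [0.463  0.1431 0.1151] goal [0.4644 0.1429 0.086 ] t 8.1 F [0.6 0.8 0.8] w 0.0551 j [ 0.09  0.49 -0.64  2.01  0.42  0.78 -0.92]
rot total deg [-0.07  0.14  0.27]  units [-0.0004  0.0008  0.0015]  rows 1.0
trans units, current axes [ 0.0582  0.0031 -0.0001]  after-rot axes [0.0582 0.0028 0.    ] rows 1.0
```

View pics/s8.png

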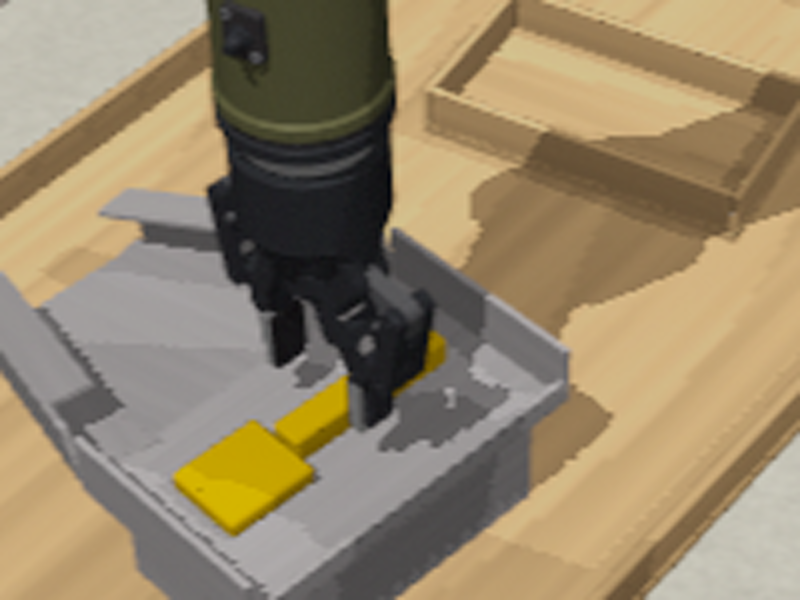

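Straddling the handle correctly. Lower and grip.

Request:
carry_out(commands=[{"translation":[0.03,0.003,0],"dr":[0,0,0],"claw":90},{"translation":[0.022,0,0],"dr":[0,0,0],"claw":90},{"translation":[0.005,0,0],"dr":[0,0,0],"claw":90},{"translation":[0,0,0],"dr":[0,0,0],"claw":90},{"translation":[0,0,0],"dr":[0,0,0],"claw":130}])

```text
clock: 8.6
tcp_pos: [0.4651, 0.1434, 0.088]
tcp_rot: [-0.902, 1.569, -2.591]
contact_force: [0.7, 1.2, -0.5]
grip_width: 0.0429
```

Request:
carry_out(commands=[{"translation":[0,0,0],"dr":[0,0,0],"claw":255},{"translation":[0,0,0],"dr":[0,0,0],"claw":255},{"translation":[0,0,0],"dr":[0,0,0],"claw":255},{"translation":[0,0,0],"dr":[0,0,0],"claw":255},{"translation":[0,0,0],"dr":[0,0,0],"claw":255}])

```text
clock: 9.1
tcp_pos: [0.4653, 0.1434, 0.0882]
tcp_rot: [-0.536, 1.57, -2.225]
contact_force: [0.0, -0.4, 4.4]
grip_width: 0.0187
```

Request:
carry_out(commands=[{"translation":[-0.02,0,0],"dr":[0,0,0],"claw":255},{"translation":[-0.04,0,0],"dr":[0,0,0],"claw":255},{"translation":[-0.06,0,0],"dr":[0,0,0],"claw":255},{"translation":[-0.06,0,0],"dr":[0,0,0],"claw":255},{"translation":[0,0,0],"dr":[0,0,0],"claw":255}])

```text
clock: 9.6
tcp_pos: [0.4667, 0.1446, 0.1814]
tcp_rot: [1.901, 1.567, 0.212]
contact_force: [0.0, -0.1, -1.4]
grip_width: 0.0185
```

Run:
```python
from h import *
snap("side","s9",(210,110,410,260),4)
th=.1664
bx=np.array([np.cos(th),np.sin(th),0]);by=np.array([-np.sin(th),np.cos(th),0])
B=np.array([.5306,-.2134,.008])
p,Rm,s=cur()
print("jaw dir yaw",np.arctan2(Rm[1,1],Rm[0,1]),"tool z yaw",np.arctan2(Rm[1,2],Rm[0,2]))
plan(B+np.array([0,0,.18]),ori(np.array([0,0,-1.]),by))
```

```text
jaw dir yaw -0.11849647567669215 tool z yaw -1.6892927502912534
pos [0.466  0.1438 0.1795] goal [ 0.5306 -0.2134  0.188 ] t 9.65 F [ 0.7  1.  -1.4] w 0.0182 j [ 0.15  0.41 -0.7   1.93  0.33  0.92 -0.83]
rot total deg [ 7.368e+01 -7.000e-02 -9.000e-02]  units [ 4.093e-01 -4.000e-04 -5.000e-04]  rows 9.0
trans units, current axes [-0.0166  0.2128  0.6942]  after-rot axes [-0.0169  0.726  -0.0091] rows 8.0
```

View pics/s9.png

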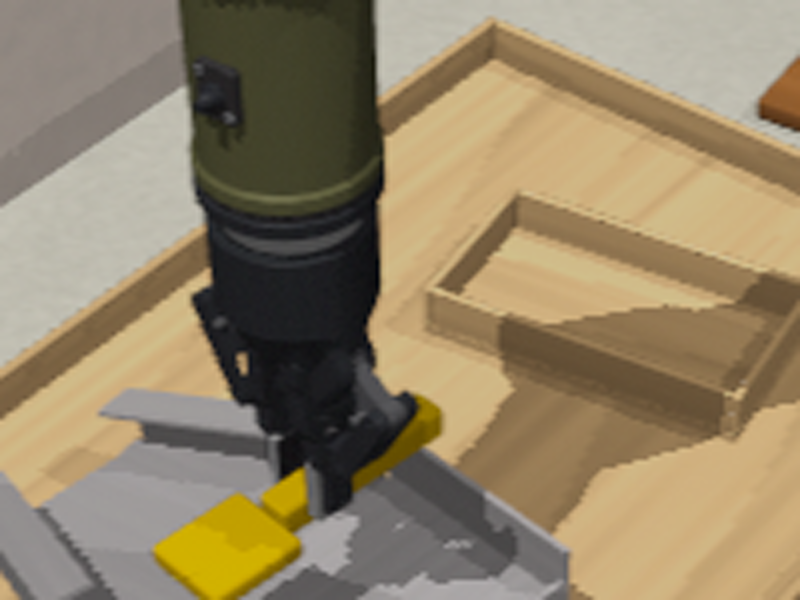

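Request:
carry_out(commands=[{"translation":[-0.02,0.01,0.03],"dr":[0,0,0],"claw":255},{"translation":[-0.02,0.0184,0.06],"dr":[0,0,0],"claw":255},{"translation":[0,0.0184,0.06],"dr":[0,0,0],"claw":255},{"translation":[0,0.0184,0.06],"dr":[0,0,0],"claw":255},{"translation":[0,0.0184,0.06],"dr":[0,0,0],"claw":255}])

```text
clock: 10.15
tcp_pos: [0.4901, 0.003, 0.1969]
tcp_rot: [-1.102, 1.567, -2.791]
contact_force: [-0.1, 1.0, -0.6]
grip_width: 0.0188
```

Request:
carry_out(commands=[{"translation":[0,0.0184,0.06],"dr":[0,0,0],"claw":255},{"translation":[0,0.0184,0.06],"dr":[0,0,0],"claw":255},{"translation":[0,0.0184,0.06],"dr":[0,0,0],"claw":255},{"translation":[0,0.0184,0.06],"dr":[0,0,0],"claw":255},{"translation":[0,0.0184,0.06],"dr":[0,0,0],"claw":255}])

```text
clock: 10.65
tcp_pos: [0.518, -0.1513, 0.1967]
tcp_rot: [-1.276, 1.567, -2.965]
contact_force: [0.7, -0.2, -1.9]
grip_width: 0.0183
```

Request:
carry_out(commands=[{"translation":[0,0.0184,0.06],"dr":[0,0,0],"claw":255},{"translation":[0,0.01,0.03],"dr":[0,0,0],"claw":255},{"translation":[0,0,0],"dr":[0.041,0,0],"claw":255},{"translation":[0,0,0],"dr":[0.041,0,0],"claw":255},{"translation":[0,0,0],"dr":[0.041,0,0],"claw":255}])

```text
clock: 11.15
tcp_pos: [0.527, -0.1955, 0.197]
tcp_rot: [-1.09, 1.567, 3.113]
contact_force: [-0.9, -0.6, -0.9]
grip_width: 0.0185
```

Request:
carry_out(commands=[{"translation":[0,0,0],"dr":[0.041,0,0],"claw":255},{"translation":[0,0,0],"dr":[0.041,0,0],"claw":255},{"translation":[0,0,0],"dr":[0.041,0,0],"claw":255},{"translation":[0,0,0],"dr":[0.041,0,0],"claw":255},{"translation":[0,0,0],"dr":[0.041,0,0],"claw":255}])

```text
clock: 11.65
tcp_pos: [0.5271, -0.1951, 0.1971]
tcp_rot: [-0.378, 1.567, -3.102]
contact_force: [-0.2, -0.4, -0.5]
grip_width: 0.0182
```

Request:
carry_out(commands=[{"translation":[0,0,0],"dr":[0.041,0,0],"claw":255},{"translation":[0,0,0],"dr":[0.041,0,0],"claw":255},{"translation":[0,0,0],"dr":[0,0,0],"claw":255}])

```text
clock: 11.95
tcp_pos: [0.5272, -0.1951, 0.1972]
tcp_rot: [-0.012, 1.567, -2.99]
contact_force: [-0.2, 0.4, -0.8]
grip_width: 0.0184
```

Run:
```python
from h import *
snap("side","s10",(270,60,510,240),3)
snap("top","t10",(350,90,550,290),3)
th=.1664
by=np.array([-np.sin(th),np.cos(th),0])
B=np.array([.5306,-.2134,.008])
plan(B+np.array([0,0,.006+.005]),ori(np.array([0,0,-1.]),by))
```

```text
pos [ 0.5273 -0.1955  0.1973] goal [ 0.5306 -0.2134  0.019 ] t 12.05 F [ 0.6  0.2 -0.8] w 0.018 j [ 0.52  0.45 -0.31  1.72  0.16  1.   -1.25]
rot total deg [ 0.17  0.18 -0.01]  units [ 0.001   0.001  -0.0001]  rows 1.0
trans units, current axes [ 0.3566  0.0364 -0.0015]  after-rot axes [ 0.3566  0.0365 -0.0005] rows 4.0
```

View pics/s10.png

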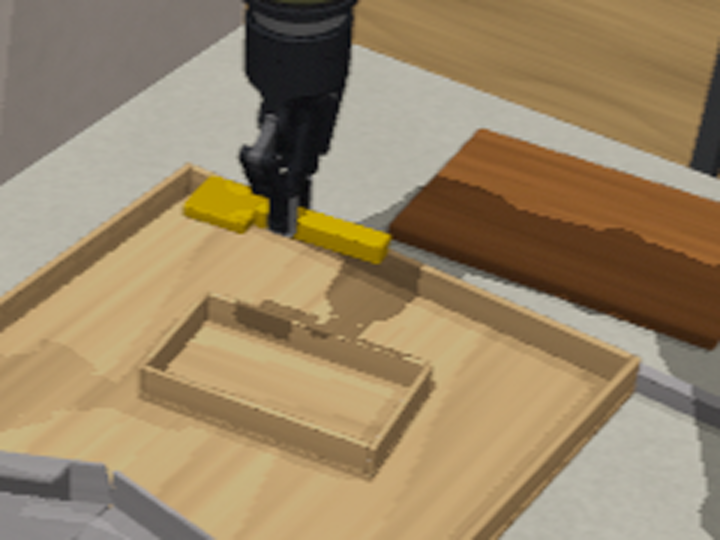

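View pics/t10.png

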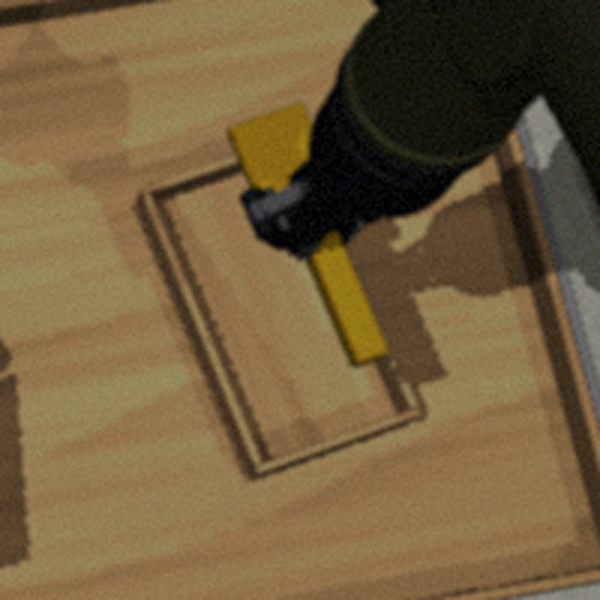

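Run:
```python
from h import *
s=lambda x,y:(270+x/3,60+y/3)
C=[ray("side",s(*q),.044) for q in((141,370),(208,296),(432,368),(374,452))]
for c in C: print(np.round(c,4))
print(np.mean(C,0)); a=(C[0]+C[1]-C[2]-C[3])/2; print(np.linalg.norm(a),np.arctan2(a[1],a[0]))
```

```text
[ 0.6243 -0.1359  0.044 ]
[ 0.6416 -0.2491  0.044 ]
[ 0.4368 -0.2858  0.044 ]
[ 0.4172 -0.171   0.044 ]
[ 0.52999361 -0.21045949  0.044     ]
0.20907767325128668 0.17260580858153488
```

Request:
carry_out(commands=[{"translation":[0,0.017,0],"dr":[0,0,0],"claw":255},{"translation":[0.04,0.017,0],"dr":[0,0,0],"claw":255},{"translation":[0.08,0,0],"dr":[0,0,0],"claw":255},{"translation":[0.07,0,0],"dr":[0,0,0],"claw":255},{"translation":[0.02,0,0],"dr":[0,0,0],"claw":255}])

```text
clock: 12.55
tcp_pos: [0.5278, -0.2134, 0.0893]
tcp_rot: [-0.275, 1.563, 3.033]
contact_force: [-0.9, -0.7, -1.3]
grip_width: 0.0185
```

Run:
```python
from h import *
snap("side","s11",(270,60,510,240),3)
snap("top","t11",(350,90,550,290),3)
th=.169
by=np.array([-np.sin(th),np.cos(th),0])
plan(np.array([.530,-.212,.019]),ori(np.array([0,0,-1.]),by))
```

```text
pos [ 0.5292 -0.2134  0.0915] goal [ 0.53  -0.212  0.019] t 12.65 F [-0.2  0.5  0.2] w 0.0187 j [ 0.52  0.58 -0.28  1.82  0.22  0.78 -1.28]
rot total deg [-0.2   0.29  0.05]  units [-0.0011  0.0016  0.0003]  rows 1.0
trans units, current axes [ 0.1449 -0.0023 -0.0027]  after-rot axes [ 0.1449 -0.0024 -0.002 ] rows 2.0
```

View pics/s11.png

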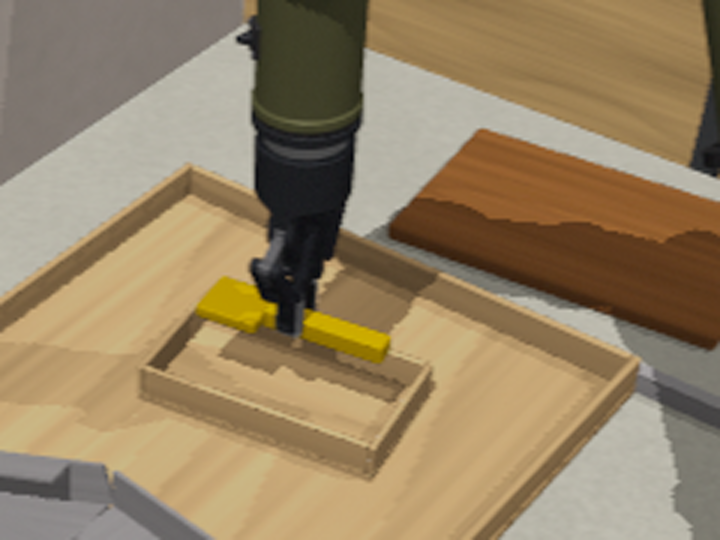

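View pics/t11.png

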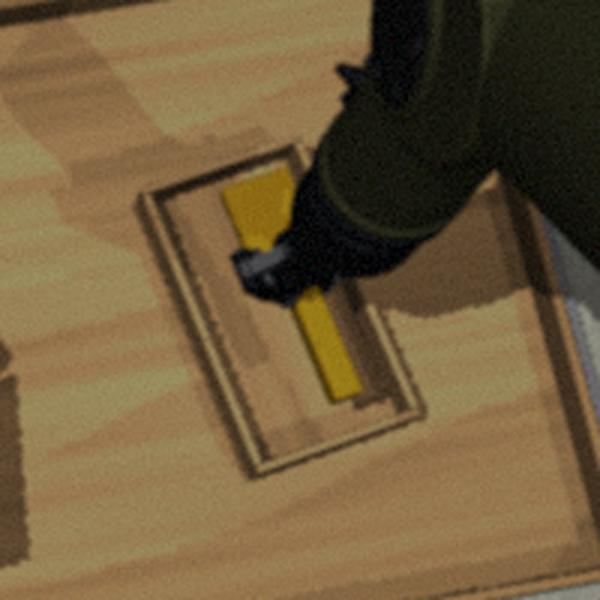

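Request:
carry_out(commands=[{"translation":[0.05,0,0],"dr":[0,0,0],"claw":255},{"translation":[0.05,0,0],"dr":[0,0,0],"claw":255},{"translation":[0.02,0,0],"dr":[0,0,0],"claw":255},{"translation":[0.008,0,0],"dr":[0,0,0],"claw":255},{"translation":[0,0,0],"dr":[0,0,0],"claw":255}])

```text
clock: 13.15
tcp_pos: [0.5306, -0.2136, 0.0295]
tcp_rot: [0.759, 1.569, -2.218]
contact_force: [-0.8, -0.3, -1.2]
grip_width: 0.0184
```

Run:
```python
from h import *
snap("side","s12",(270,60,510,240),3)
snap("top","t12",(350,90,550,290),3)
th=.169
by=np.array([-np.sin(th),np.cos(th),0])
plan(np.array([.530,-.212,.019]),ori(np.array([0,0,-1.]),by))
```

```text
pos [ 0.5308 -0.2136  0.03  ] goal [ 0.53  -0.212  0.019] t 13.25 F [ 0.3 -0.2 -0.8] w 0.0182 j [ 0.49  0.66 -0.24  1.87  0.26  0.64 -1.31]
rot total deg [-0.25  0.03 -0.1 ]  units [-0.0014  0.0002 -0.0006]  rows 1.0
trans units, current axes [ 0.0219 -0.0035  0.001 ]  after-rot axes [ 0.0219 -0.0034  0.001 ] rows 1.0
```

View pics/s12.png

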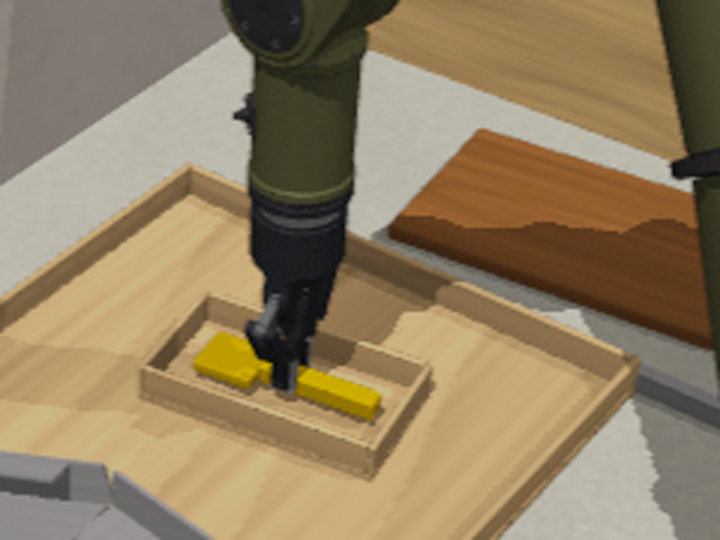

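View pics/t12.png

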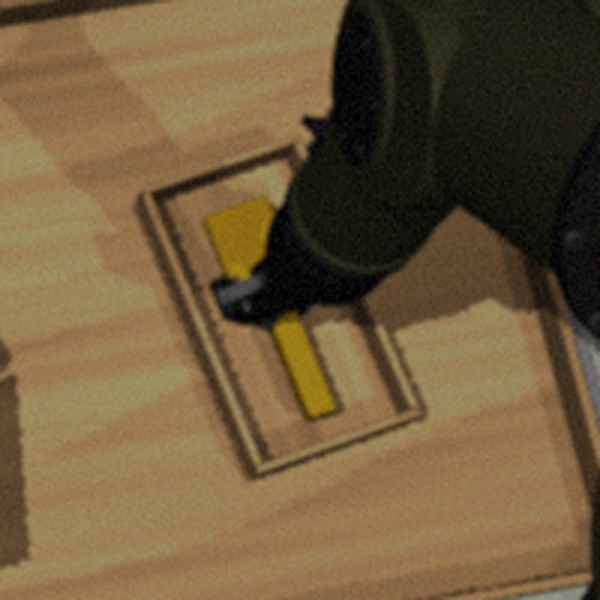

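Request:
carry_out(commands=[{"translation":[0.008,0,0],"dr":[0,0,0],"claw":255},{"translation":[0.008,0,0],"dr":[0,0,0],"claw":255},{"translation":[0.003,0,0],"dr":[0,0,0],"claw":255},{"translation":[0,0,0],"dr":[0,0,0],"claw":255},{"translation":[0,0,0],"dr":[0,0,0],"claw":255}])

```text
clock: 13.75
tcp_pos: [0.5298, -0.2133, 0.0192]
tcp_rot: [0.309, 1.568, -2.668]
contact_force: [1.0, 0.3, 2.1]
grip_width: 0.0182
```

Request:
carry_out(commands=[{"translation":[0.002,0,0],"dr":[0,0,0],"claw":255},{"translation":[0,0,0],"dr":[0,0,0],"claw":255}])

```text
clock: 13.95
tcp_pos: [0.5298, -0.2133, 0.0192]
tcp_rot: [0.53, 1.568, -2.447]
contact_force: [-3.9, 0.6, 12.5]
grip_width: 0.0182
```

Request:
carry_out(commands=[{"translation":[-0.002,0,0],"dr":[0,0,0],"claw":255},{"translation":[0,0,0],"dr":[0,0,0],"claw":170},{"translation":[0,0,0],"dr":[0,0,0],"claw":130},{"translation":[0,0,0],"dr":[0,0,0],"claw":130},{"translation":[0,0,0],"dr":[0,0,0],"claw":130}])

```text
clock: 14.45
tcp_pos: [0.5298, -0.2133, 0.019]
tcp_rot: [0.231, 1.568, -2.746]
contact_force: [0.6, 0.9, -0.9]
grip_width: 0.0418
```

Request:
carry_out(commands=[{"translation":[-0.02,0,0],"dr":[0,0,0],"claw":130},{"translation":[-0.06,0,0],"dr":[0,0,0],"claw":130},{"translation":[-0.09,0,0],"dr":[0,0,0],"claw":130},{"translation":[-0.09,0,0],"dr":[0,0,0],"claw":130},{"translation":[-0.06,0,0],"dr":[0,0,0],"claw":130}])

```text
clock: 14.95
tcp_pos: [0.531, -0.2131, 0.1832]
tcp_rot: [1.925, 1.568, -1.051]
contact_force: [1.2, 0.1, -0.2]
grip_width: 0.042
```

Run:
```python
from h import *
snap("side","s13",(270,60,510,240),3)
snap("top","t13")
print(sense())
```

```text
{'clock': 15.05, 'joints': array([ 0.54090255,  0.47191575, -0.30843954,  1.71385218,  0.17057081,
        0.97479153, -1.23727156]), 'qd': array([-0.00722954,  0.05631354,  0.01507625,  0.07487959,  0.01390034,
       -0.06763422, -0.0140763 ]), 'joint_torque': array([  0.33368563, -57.90295959,  -2.8377559 , -22.96635747,
        -0.12627781,   0.90354111,   0.16969588]), 'tcp_pos': array([ 0.5326691 , -0.21370667,  0.18466524]), 'tcp_rot': array([ 2.37205867,  1.56330009, -0.6050034 ]), 'contact_force': array([ 0.47524385, -0.02336914, -0.3086671 ]), 'wrist_torque': array([ 0.02067717, -0.00988011, -0.02079818]), 'grip_width': 0.041844974951671915}
```

View pics/s13.png

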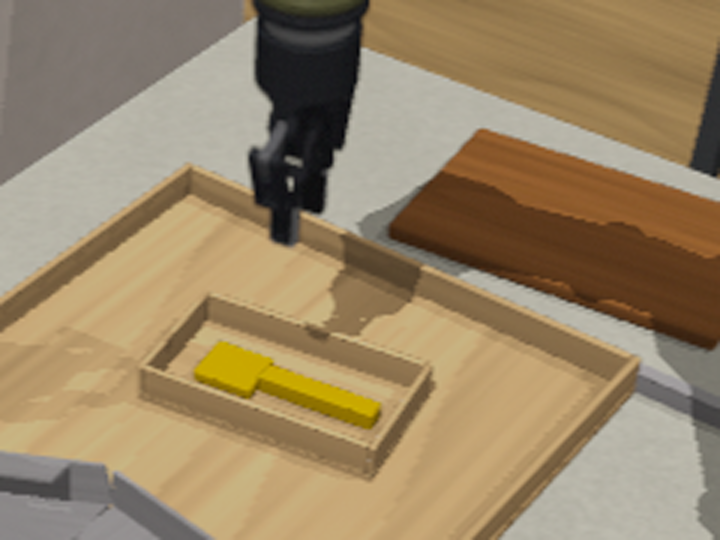

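View pics/t13.png

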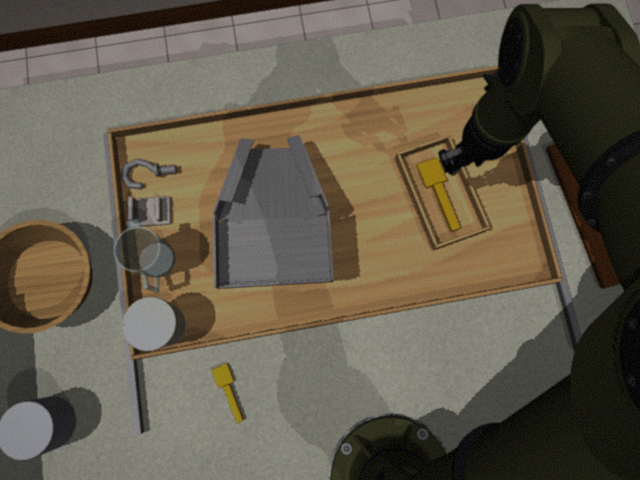

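The spatula lies flat, lengthwise and centred in the bay: the head is at about (432,172) and the handle end at about (453,225) in the top view. The bystanders' pixels match the first image and the gripper is clear. I'll let the arm settle, then hand in.

Request:
carry_out(commands=[{"translation":[0,0,0],"dr":[0,0,0],"claw":130},{"translation":[0,0,0],"dr":[0,0,0],"claw":130},{"translation":[0,0,0],"dr":[0,0,0],"claw":130}])

```text
clock: 15.35
tcp_pos: [0.5295, -0.2129, 0.178]
tcp_rot: [-0.11, 1.566, -3.087]
contact_force: [0.1, 0.6, 0.7]
grip_width: 0.0418
```

```bash
python3 -c "
from workcell import *
print(close_job())"
```

```text
the job is handed in; nothing more can be done
None
```

The spatula is lying flat and lengthwise near the middle of the birch bay, set down and released, and I handed the job in at about 15.4 s of the 54 s allowed.

- **Push:** I pushed it up the slope with nearly closed fingers tilted square to the slope. It came to rest flat on the level mouth, with its centre about 58 mm past the crest (chute x about -76 mm). The side and top views agreed to within about 4 mm.
- **Lift and set-down:** I gripped the handle and carried it level to the bay, then lowered it to the floor. The highest force I read was about 12.5 N, at the set-down. I backed off 1 mm before opening the fingers.
- **Last checks:** The final pictures show the spatula inside the bay walls and the gripper well clear above it. By eye, the tub, jug, lid rest and dough hook are where they were in the first top view. I did not measure the spatula's final pose or the bystanders' positions numerically.

No check failed. The only mismatch was in my image measurements: the bay came out 208–209 mm long instead of 215 mm, and the chute 213 mm wide instead of 218 mm. The two camera estimates of the bay's centre agreed within 3 mm.

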